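# Turn the upturned serving board over against the board rest

## Task

One of the two small serving boards lies upside down, with its two wooden cleats in the air. Push it up against the board rest until it stands leaning on the rest, then tip it back the other way, away from the rest, so that it ends flat on the worktop on its cleats with the plain side up. Leave the other board, which is the right way up already, where it is.

Things in the scene. Friction and masses are not known exactly. Their poses are not given: they have to be found in the camera images.
- upturned_board: The upside-down board, on either side of the rest. Light wood, 150 (x) x 140 (y) x 12 mm, about 0.25 kg. Two cleats 120 x 14 x 12 mm high run along x at y = -55 and +55 (96 mm free between). Origin: centre of the plain face, now on the worktop; z: out of the cleat face, now up, at the end down (origin then 24 mm up). Its x axis is square to the rest within 0.2 rad; a 140 mm edge faces the rest.
- other_board: A like board on the opposite side of the rest, right way up: cleats below, plain face up, 24 mm high in all. Origin at the centre of its underside (z = 0), z up. To be left alone.
- board_rest: White plastic rest, slick (friction 0.2), fixed, alike on both sides. Upright panel 14 mm thick (x), 190 long (y), 95 high; origin at the centre of its foot, z up. On both x sides a sloping foot begins on the worktop 57 mm from the middle plane, is 30 high at 27 mm, meets the panel 70 up. A board's leading edge, pushed square at it, rides up the foot.
- rest_top (a point): Middle of the panel's top edge, 95 mm up; axes as the rest's. A board pushed up leans on this edge at some 50 to 65 degrees and stays when let go; its top then overhangs it, 15 to 40 mm higher than the edge, so fingers lowered beyond the panel, tips just above this edge, can draw the board's top back until it falls over away from the rest.

How it is judged:
On the way:
1. the upturned board stands leaning on the rest, more than 40 degrees from level (angle between upturned_board's own z axis and vertical between 0.7 and 1.6 rad and horizontal distance between upturned_board and board_rest below 0.1 m and contact force between upturned_board and board_rest above 0.1 N), for 0.2 s.
At the end, for the whole second after the job is handed in: The board that was upside down lies on its cleats on the worktop, plain face up, level within 10 degrees, its plain face 24 mm up within 10 mm, at rest; the other board is within 30 mm of where it was (angle between upturned_board's own z axis and vertical above 2.96 rad and height (world z) of upturned_board between 0.014 and 0.034 m and linear speed of upturned_board below 0.02 m/s and angular speed of upturned_board below 0.2 rad/s and distance of other_board from where it was at the start of the episode below 0.03 m); the robot touches nothing.
It fails at once if the other board is moved by more than 30 mm (distance of other_board from where it was at the start of the episode above 0.03 m).
It also fails if it takes over 45 s, if anything falls off the work surface, if the arm or the gripper's body presses on something with over 40 N, if the wrist force passes 120 N, or if a joint passes its speed limit or range.

## Robot

A 6-joint arm with a two-finger parallel gripper is mounted at the origin on a cart in front of the work surface, level with it; the furniture and walls round the work are solid. World frame = base frame: x ahead of the robot, y to its left, z up, the work surface at z = 0. Lengths are in m, angles in rad, forces in N, time in s.
With the tool pointing down it reaches from about 0.35 to 0.975 m from the base axis. Payload 7.1 kg.
Tool frame: the origin (TCP) lies midway between the tips of the shut fingers; the grasp point (between the pads) lies 19 mm behind it; z points along the fingers, x is the direction in which the jaws open and shut, and the axes are right-handed (so a half turn about z gives the same grasp; the last joint's range is limited). The gripper opens to 88 mm and grips with 3 to 60 N. Pads are 20 mm wide; open, the fingers measure 115 mm over their backs; the gripper's body (75 mm by 178 mm) begins 61 mm behind the grasp point.
Start: joints at [-1.323, 0.423, 1.63, -0, 1.089, -0.019], TCP at [0.165, -0.603, 0.201] pointing down, gripper open.
Joint ranges: [-3, 3], [-0.9, 2.11], [0.09, 2.58], [-1.31, 4.45], [0.11, 2.69], [-2.54, 2.54]. Speed limits (rad/s): [2.39, 2.39, 3.01, 3.14, 3.14, 3.14].

## Interface

Orientations are given as a unit quaternion [w, x, y, z].
In Python, from station import move_pose, movel, movej, command_gripper, wait, inverse_kinematics, read_camera, camera_info, MotionError, job_done, get_time, get_joint_pos, get_qvel, get_effort, get_tcp_pos, get_ee_rot, get_ft_force, get_ft_torque, get_grip_width gives the robot as it stands. Calls block until the motion is done:
- move_pose(position, orientation): joint-space move of the TCP to a pose.
- movel(position, frame=None, v=0.15, until_force=None): straight line of the TCP; frame=None keeps the orientation; v is the mean speed in m/s. With until_force (N) it stops when the force on the tool has changed by that much, and returns True; else False.
- movej(angles): joint-space move.
- command_gripper(opening): opening from 0.0 (shut) to 1.0 (fully open); the grip force is fixed at half the most; returns when the fingers have stopped.
- wait(seconds).
- inverse_kinematics(position, orientation): joint angles nearest the present ones, or None.
- read_camera(name): name is "side" or "top"; returns the picture (480x640x3 uint8, red, green, blue); there is no depth.
- camera_info(name): a dict with "intrinsics" (3x3 intrinsics, pixels), "T" (4x4, takes a point from camera to world coordinates). Camera axes: x right, y up, looking along -z (the intrinsics and any distortion apply to the point x, -y, -z); pixel columns grow to the right and rows downward; lengths in m; the calibration is good to about 2 mm. A picture is of the moment at which its call begins. camera_info takes no time and is no camera call.
A pose or a line that the arm cannot do raises MotionError and nothing moves.
- job_done(): hands the job in, once; it reports no verdict.
Readings, each from a call of its own:
- get_time(): time.
- get_joint_pos(): joint angles.
- get_qvel(): joint speeds.
- get_effort(): joint torques, N m.
- get_tcp_pos(): TCP position.
- get_ee_rot(): TCP orientation.
- get_ft_force(): force on the tool from outside, world axes, zero at the start.
- get_ft_torque(): the same for the moment, N m.
- get_grip_width(): opening from 0.0 (shut) to 1.0 (fully open).
Only numpy, scipy, OpenCV 4.12 (cv2) and the standard library are available. Lean on these libraries where they do the work, as an engineer would, in place of code of your own. Each camera call takes 0.05 s, during which the arm holds its last target. There are 200 camera calls.

## Working session

There is one attempt and no reset: what is moved stays moved. The work goes in short steps, each a Python script; the robot and the scene stay as the last script left them, time stands still between calls to the robot, and variables do not carry over. Pictures are saved under pics/ and viewed, about 8 in all and at most 12, crops included, and the job is handed in when it is done.

```bash
mkdir -p pics; python3 - <<'E'
from station import *
import cv2,numpy as np
np.set_printoptions(precision=4,suppress=True)
for n in("top","side"):
    im=read_camera(n);cv2.imwrite(f"pics/{n}0.png",im[:,:,::-1]);i=camera_info(n);print(n,i)
print(get_time(),get_ee_rot())
E
```

```text
top {'intrinsics': array([[473.9301,   0.    , 322.0506],
       [  0.    , 473.9301, 239.9552],
       [  0.    ,   0.    ,   1.    ]]), 'T': array([[ 0.0168,  0.9837, -0.179 ,  0.3322],
       [-0.9999,  0.0164, -0.0037,  0.0238],
       [-0.0007,  0.179 ,  0.9838,  0.9   ],
       [ 0.    ,  0.    ,  0.    ,  1.    ]])}
side {'intrinsics': array([[611.9639,   0.    , 318.2108],
       [  0.    , 611.9639, 244.4928],
       [  0.    ,   0.    ,   1.    ]]), 'T': array([[ 0.9995,  0.0224, -0.021 ,  0.4879],
       [-0.0305,  0.6332, -0.7734, -0.693 ],
       [-0.004 ,  0.7736,  0.6336,  0.6721],
       [ 0.    ,  0.    ,  0.    ,  1.    ]])}
0.1 [-0.0004  0.7949 -0.6068 -0.0005]
```

View pics/top0.png

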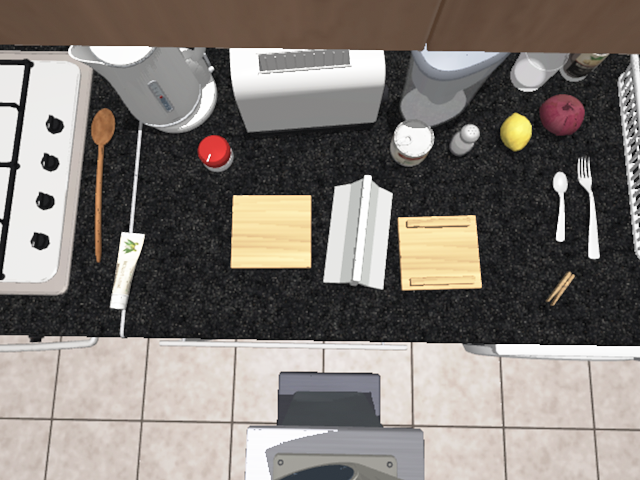

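View pics/side0.png

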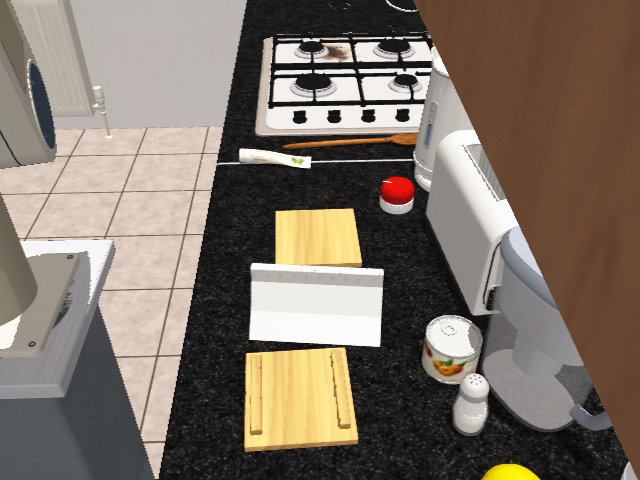

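The upturned board is on the right of the top view, centred near (440,253). The rest is at (360,232) and the other board at (271,232). I'll enlarge a crop for corner positions.

```bash
cat > h.py <<'E'
from station import *
import numpy as np,cv2
np.set_printoptions(precision=4,suppress=True)
def w(n,u,v,z):
    i=camera_info(n);K=i["intrinsics"];T=i["T"]
    d=T[:3,:3]@np.array([(u-K[0,2])/K[0,0],-(v-K[1,2])/K[1,1],-1]);o=T[:3,3]
    return o+d*(z-o[2])/d[2]
def px(n,p):
    i=camera_info(n);K=i["intrinsics"];T=i["T"]
    c=T[:3,:3].T@(np.asarray(p)-T[:3,3]);return K[0,2]-K[0,0]*c[0]/c[2],K[1,2]+K[1,1]*c[1]/c[2]
def snap(n,f,r=None,s=1):
    im=read_camera(n)[:,:,::-1]
    if r:im=im[r[1]:r[3],r[0]:r[2]]
    cv2.imwrite(f"pics/{f}.png",cv2.resize(im,None,fx=s,fy=s,interpolation=cv2.INTER_CUBIC))
E
python3 - <<'E'
from h import *
snap("top","c1",(320,165,490,305),4.5)
E
```

```text
(no output)
```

View pics/c1.png

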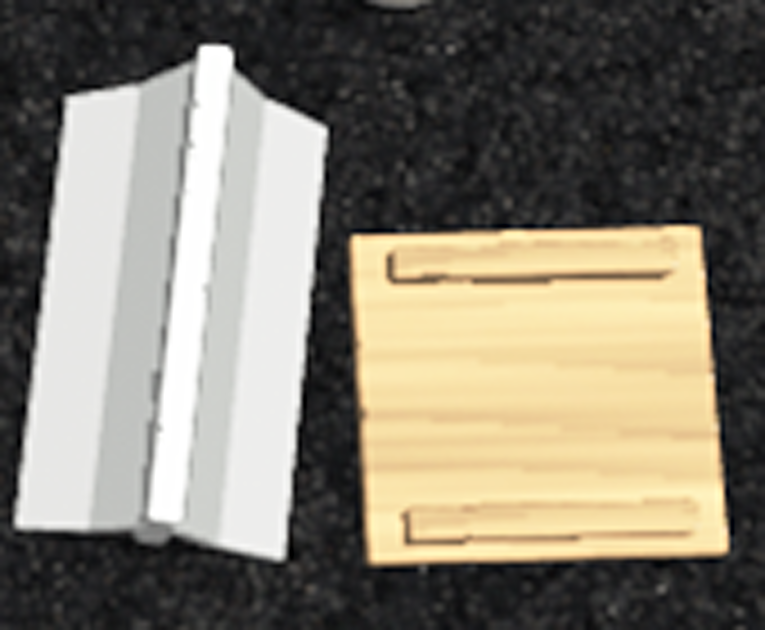

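The crop shows the panel top edge running from (215,45) to (165,522). The right foot edge runs from (328,128) to (285,561). The board corners are (352,235), (700,227), (728,553) and (370,565). Next I convert these to world positions.

```bash
python3 - <<'E'
from h import *
f=lambda a,b,z:w("top",320+a/4.5-.4,165+b/4.5-.4,z)
for nm,z,P in(("panel",.095,[(198,45),(233,45),(183,523),(148,521)]),("footR",0,[(328,128),(285,561)]),("footL",0,[(65,97),(15,527)]),("board",.012,[(352,235),(700,227),(728,553),(370,565)])):
    Q=np.array([f(*p,z) for p in P]);print(nm,Q[:,:2].tolist(),"c",Q.mean(0)[:2],"len",np.linalg.norm(np.diff(Q,axis=0),axis=1))
    e=(Q[0]-Q[-1]); print(" dir",np.arctan2(e[1],e[0]))
for p in[(276,211),(354,209),(361,266)]:print(w("side",*p,.024))
for p in[(232,195),(311,195),(312,268),(231,268)]:print("other",w("top",*p,.024))
for p in[(247,350),(346,348),(357,440),(245,445)]:print("side",w("side",*p,.012))
print("restside",w("side",251,265,.095),w("side",383,269,.095))
E
```

```text
panel [[0.5974837175609208, -0.04474464501886315], [0.5977117971385983, -0.0585142728609568], [0.40913723706444644, -0.03928859282872116], [0.40967222017700733, -0.026067292775477275]] c [ 0.5035 -0.0422] len [0.0138 0.1896 0.0132]
 dir -0.09912142608573421
footR [[0.5919308481982922, -0.10964222311397552], [0.4029248739340147, -0.08969815646877954]] c [ 0.4974 -0.0997] len [0.1901]
 dir -0.10513177687154604
footL [[0.6040771099597027, 0.00537717854733627], [0.41533834584061013, 0.02417082079830777]] c [0.5097 0.0148] len [0.1897]
 dir -0.09924773682644353
board [[0.5413382631661374, -0.117643839462191], [0.5473162277250221, -0.26631166105528303], [0.4083804930945245, -0.27224137505360657], [0.4009159010555161, -0.12345494178043952]] c [ 0.4745 -0.1949] len [0.1488 0.1391 0.149 ]
 dir 0.041359427075592155
[0.4367 0.1954 0.024 ]
[0.5768 0.1964 0.024 ]
[0.5763 0.0412 0.024 ]
other [0.576  0.2007 0.024 ]
other [0.5785 0.0497 0.024 ]
other [0.4383 0.0449 0.024 ]
other [0.4358 0.1955 0.024 ]
side [ 0.4025 -0.118   0.012 ]
side [ 0.542 -0.119  0.012]
side [ 0.5458 -0.2666  0.012 ]
side [ 0.4091 -0.269   0.012 ]
restside [ 0.4096 -0.0315  0.095 ] [ 0.5972 -0.0467  0.095 ]
```

```bash
cat >> h.py <<'E'
from scipy.spatial.transform import Rotation as Ro
C=np.array([.5035,-.0425,0]);t=np.array([np.cos(-.101),np.sin(-.101),0]);n=np.array([t[1],-t[0],0]) # n: from rest to board
def P(a,b,z): return C+a*t+b*n+[0,0,z]   # along rest, away from rest, height
def Q(deg):
    r=np.radians(deg);z=-np.array([0,0,1])*np.cos(r)-n*np.sin(r)
    q=Ro.from_matrix(np.c_[t,np.cross(z,t),z]).as_quat();return q[[3,0,1,2]]
def rel(p): d=np.asarray(p)-C;return d@t,d@n,d[2]
E
python3 - <<'E'
from h import *
a=-.0136
for b,z,d in[(.275,.12,10),(.08,.003,10),(.08,.25,0),(-.05,.25,0),(-.05,.106,0),(.1,.106,0)]:
    print(b,inverse_kinematics(P(a,b,z),Q(d)))
command_gripper(.66)
move_pose(P(a,.275,.12),Q(10));movel(P(a,.275,.0032))
print(get_time(),get_grip_width(),rel(get_tcp_pos()),get_ft_force())
print(movel(P(a,.14,.0032),v=.05,until_force=40),rel(get_tcp_pos()),get_ft_force(),get_time())
snap("top","c2",(320,165,490,305),4.5)
E
```

```text
0.275 [-0.704   0.481   1.7702  0.1712  0.9968 -0.7037]
0.08 [-0.3811  0.5905  1.9851  0.2855  0.6343 -0.5163]
0.08 [-0.2694  0.1736  1.8597 -0.      1.1083 -0.1684]
-0.05 [-0.0066  0.1709  1.8631 -0.      1.1077  0.0944]
-0.05 [-0.0066  0.3781  1.9806 -0.      0.7829  0.0944]
0.1 [-0.3088  0.3842  1.97   -0.      0.7874 -0.2078]
3.2667 0.6601012568781978 (np.float64(-0.013124693048711101), np.float64(0.2754966732231714), np.float64(0.0038629883936648277)) [ 0.1829  0.0357 -0.0583]
False (np.float64(-0.013570397532834727), np.float64(0.14014969701169303), np.float64(0.0032090415664264155)) [-0.3302 -0.4994 -0.5201] 6.1167
```

View pics/c2.png

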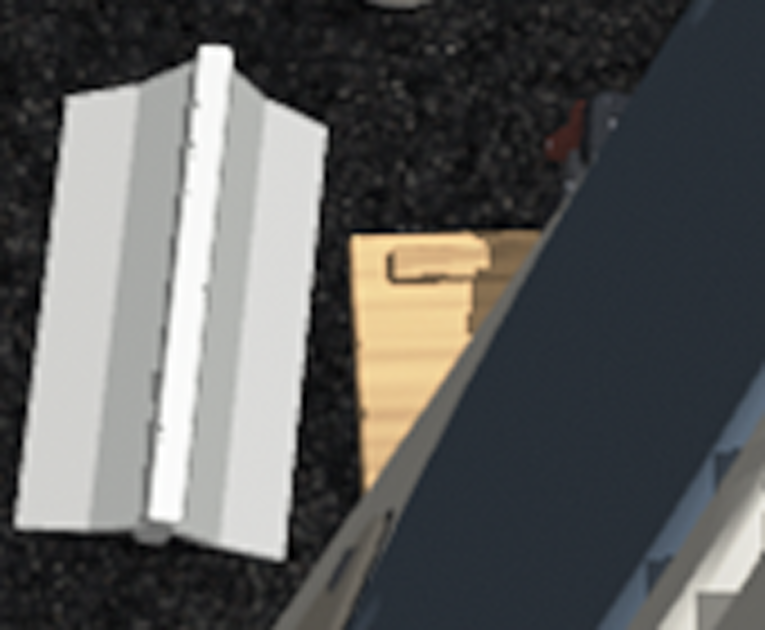

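The front edge has not moved (corner still at (352,235)), although the TCP reads n=0.14. The side view should show why.

```bash
python3 - <<'E'
from h import *
print(get_tcp_pos(),get_ee_rot(),px("side",get_tcp_pos()),px("top",get_tcp_pos()),get_ft_force(),get_time())
snap("side","s2",(180,180,480,480),2)
E
```

```text
[ 0.4759 -0.1806  0.0032] [-0.087   0.9949 -0.0504  0.0044] (np.float64(299.57124732968987), np.float64(388.736129176182)) (np.float64(430.38919347658594), np.float64(251.74363570218793)) [-0.0308 -0.8413 -0.022 ] 6.1667
```

View pics/s2.png

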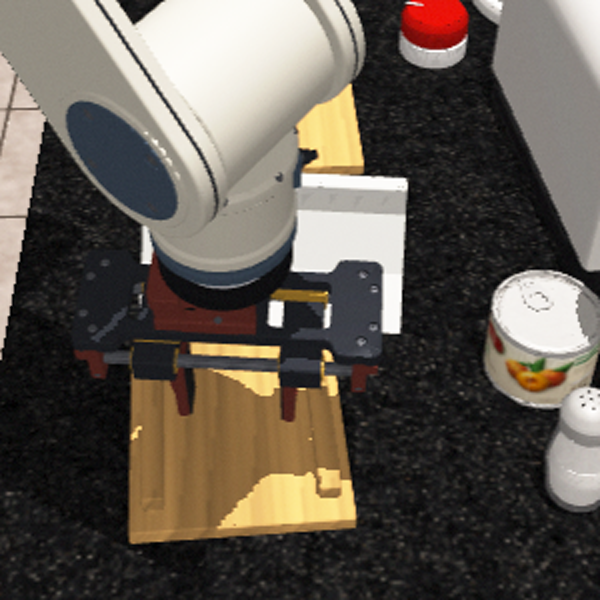

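The tips at full-frame (272,386) and (325,390) are drawn over the board, which has not moved, and the force is near zero. I'll take a closer crop and compare tip heights.

```bash
python3 - <<'E'
from h import *
for b in(.13,.14,.15):
  for z in(.003,.012,.02):
    print(b,z,np.array([px("side",P(-.0136+s*.036,b,z)) for s in(-1,1)]).round(1).tolist())
snap("side","s3",(235,340,365,455),6)
E
```

```text
0.13 0.003 [[273.8, 381.3], [326.8, 384.2]]
0.13 0.012 [[273.5, 377.1], [326.9, 380.0]]
0.13 0.02 [[273.2, 373.3], [326.9, 376.1]]
0.14 0.003 [[272.9, 387.3], [326.4, 390.2]]
0.14 0.012 [[272.5, 383.0], [326.4, 386.0]]
0.14 0.02 [[272.2, 379.2], [326.4, 382.2]]
0.15 0.003 [[271.9, 393.4], [325.9, 396.4]]
0.15 0.012 [[271.6, 389.2], [326.0, 392.2]]
0.15 0.02 [[271.3, 385.4], [326.0, 388.4]]
```

View pics/s3.png

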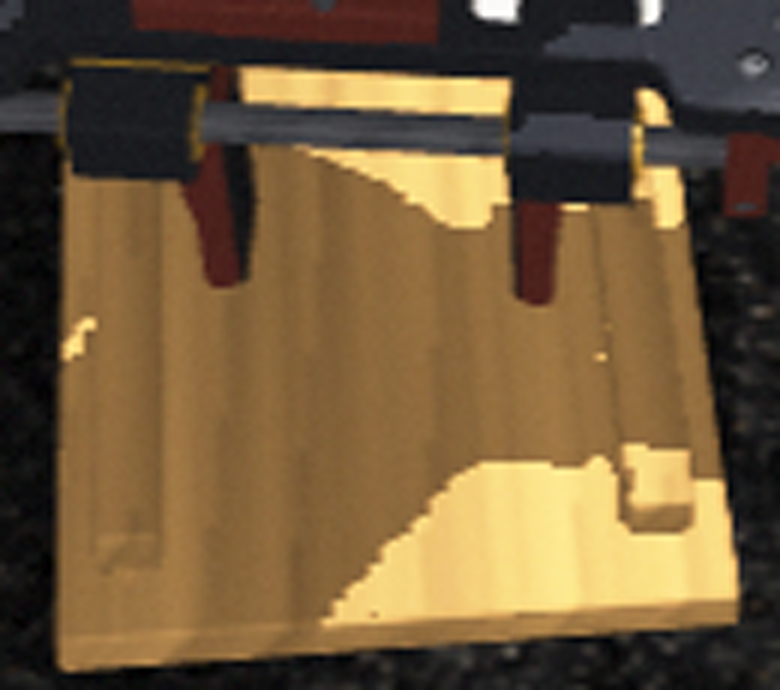

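```bash
python3 - <<'E'
from h import *
a=-.0136
movel(P(a,.14,.04),v=.1);print(get_ft_force())
print(movel(P(a,.14,.002),v=.02,until_force=3),get_tcp_pos(),get_ft_force(),get_time())
movel(P(a,.14,.04),v=.1)
movel(P(a,.275,.04),v=.15)
print(movel(P(a,.275,-.012),v=.025,until_force=3),get_tcp_pos(),get_ft_force(),get_time())
E
```

```text
[ 0.1656 -0.2987 -0.6569]
False [ 0.4759 -0.1805  0.0021] [0.8463 0.1619 0.3003] 8.8333
False [ 0.4623 -0.3148 -0.0119] [-0.2788 -0.0704 -0.1107] 12.65
```

```bash
python3 - <<'E'
from h import *
a=-.0136
print(movel(P(a,.275,-.035),v=.02,until_force=3),get_tcp_pos(),get_ft_force(),get_time())
E
```

```text
True [ 0.4623 -0.3148 -0.0196] [-0.3869  0.2844  5.3053] 13.2167
```

The tips touch the table when the TCP reads z=-0.0196. So with this opening they really end about 18 mm short of the TCP, and the first pass went over the board without touching it. I'll push again with the height corrected.

```bash
python3 - <<'E'
from h import *
a=-.0136;z=-.0168
movel(P(a,.275,z),v=.05)
print(movel(P(a,.150,z),v=.07,until_force=40),rel(get_tcp_pos()),get_ft_force())
print(movel(P(a,.084,z),v=.05,until_force=40),rel(get_tcp_pos()),get_ft_force(),get_time())
snap("side","s4",(180,180,480,480),2)
E
```

```text
False (np.float64(-0.013608754051149466), np.float64(0.15007836942341496), np.float64(-0.01670729342924851)) [-0.596  -1.537   0.0584]
False (np.float64(-0.013528429452897442), np.float64(0.08412116907518974), np.float64(-0.016733269971422264)) [0.7376 0.1476 0.411 ] 16.8667
```

View pics/s4.png

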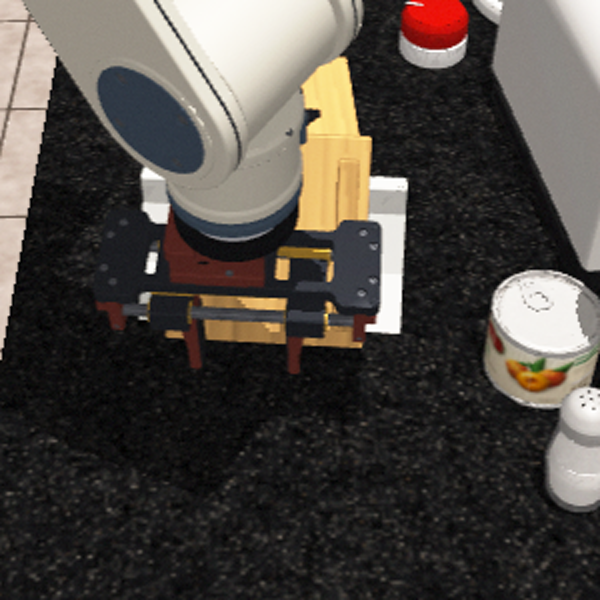

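The board now leans on the rest, with its lower edge at full-frame (280,349)–(362,353). I'll check its lean before letting go.

```bash
python3 - <<'E'
from h import *
for p in[(280,349),(362,353)]:print(rel(w("side",*p,.003)))
# top right corner of board (cleat side) ray: crop (371,137)
for L in(.11,.12,.13,.14):print(L,rel(w("side",180+371/2,180+137/2,L)))
E
```

```text
(np.float64(-0.04802463430063254), np.float64(0.07259868103693695), np.float64(0.0030000000000001137))
(np.float64(0.06890227749271333), np.float64(0.07217224461446611), np.float64(0.0029999999999998916))
0.11 (np.float64(0.06793808368176604), np.float64(-0.031068372525250732), np.float64(0.10999999999999999))
0.12 (np.float64(0.06762044499398404), np.float64(-0.018973171086874182), np.float64(0.12))
0.13 (np.float64(0.0673028063062019), np.float64(-0.006877969648497729), np.float64(0.13))
0.14 (np.float64(0.06698516761841988), np.float64(0.005217231789878713), np.float64(0.14))
```

It leans at about 58°, square to the rest, with its base at n≈0.072. I'll let go, go over the panel and draw the top back.

```bash
python3 - <<'E'
from h import *
a=-.003
movel(P(-.0136,.16,-.012),v=.1);wait(.3)
move_pose(P(a,.16,.22),Q(0));move_pose(P(a,-.06,.22),Q(0))
snap("side","s5",(180,150,480,450),2)
print(get_time())
movel(P(a,-.06,.087),v=.15)
print(get_time(),rel(get_tcp_pos()),get_ft_force())
E
```

```text
19.9833
21.0167 (np.float64(-0.0023714000288101405), np.float64(-0.05986369660523229), np.float64(0.08760972158647436)) [ 0.3746 -0.1934 -0.3358]
```

View pics/s5.png

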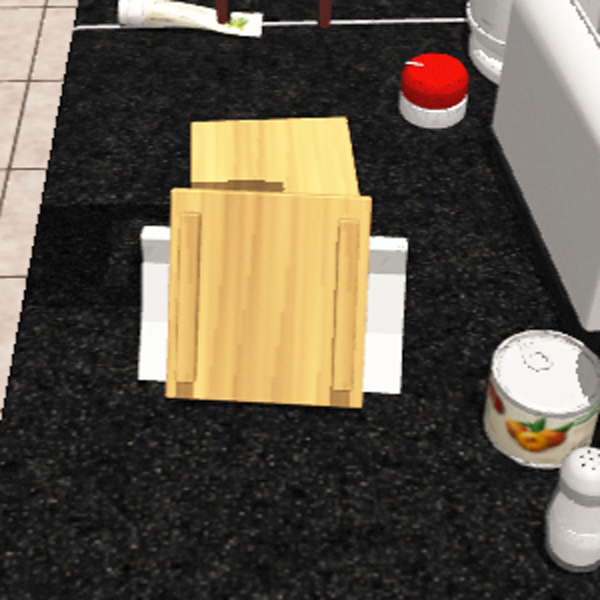

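The board stands leaning and square on the rest, with its top edge at crop (172,190)–(370,198). Now I draw it over.

```bash
python3 - <<'E'
from h import *
a=-.003
print(movel(P(a,.075,.087),v=.07,until_force=30),rel(get_tcp_pos()),get_ft_force())
wait(.6)
movel(P(a,.0,.16),v=.2);move_pose(P(a,-.06,.22),Q(0));print(get_time())
snap("side","s6",(180,180,480,480),2)
E
```

```text
False (np.float64(-0.003013511342276275), np.float64(0.07473282880742033), np.float64(0.08697940089818977)) [ 0.9615 -0.5313 -0.6823]
24.8
```

View pics/s6.png

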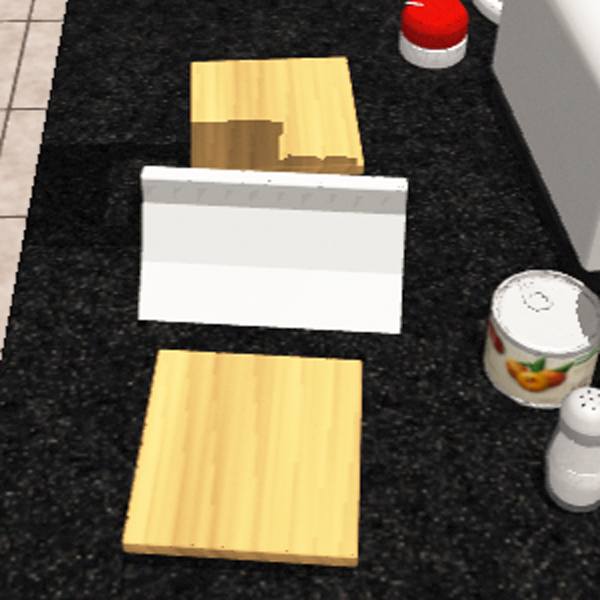

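The board lies plain side up, with corners at crop (158,350), (362,360), (357,563) and (124,550). The other board's corners are unchanged. I'll run a last size and height check, then hand in.

```bash
python3 - <<'E'
from h import *
q=np.array([w("side",180+x/2,180+y/2,.024) for x,y in[(158,350),(362,360),(357,558),(124,545)]])
print(np.linalg.norm(q-np.roll(q,-1,0),axis=1)); print([w("side",180+x/2,180+y/2,.024)[:2] for x,y in[(191,62),(347,58),(362,171)]])
print(get_ft_force());job_done();print(get_time())
E
```

```text
[0.1395 0.1489 0.1375 0.1492]
[array([0.4358, 0.1954]), array([0.5759, 0.1965]), array([0.5764, 0.0425])]
[-0.4879 -0.4854  0.9732]
the job is handed in; nothing more can be done
the job is handed in; nothing more can be done
```

The upturned board now lies flat on its cleats with the plain side up, and I handed the job in at about 25 s of the 45 s allowed. No verdict was reported.

I pushed the board squarely up the foot until it leaned on the rest at about 58°. It stayed leaning when I let go. I then drew its top back from beyond the panel until it fell over away from the rest.

**Last checks:**
- **Upturned board:** measured at 24 mm height, its edges come out at 137–140 by 149 mm against 140 by 150 mm. This fits a board lying level at the right height.
- **Other board:** its corners are within about 1–2 mm of where they were at the start.
- **Robot:** it is clear of everything, and the force readings are only about 1 N, as they were in free air.

**One failed step:** the first push passed over the board without touching it. The real fingertips end about 18 mm short of the stated TCP. I found this with a touch on the worktop, corrected the height and pushed again.

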